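# Load and close a live junction box behind its isolator

### The arm

A 6-joint arm with a two-finger parallel gripper is mounted at the origin on the work surface. World frame = base frame: x ahead of the robot, y to its left, z up, the work surface at z = 0. Lengths are in m, angles in degrees, forces in N, time in s.
With the tool pointing down it reaches from about 0.3 to 0.825 m from the base axis. Payload 5.4 kg.
Tool frame: the origin (TCP) lies on the mounting face of the last link; the fingertips stand 190 mm ahead of it and the grasp point (between the pads) lies 171 mm ahead of it (tcp_to_grasp is the distance from the TCP to the grasp point, in m); z points along the fingers, y is the line along which they close (so a half turn about z gives the same grasp; the last joint's range is limited). The gripper opens to 92 mm and grips with 3 to 60 N. Pads are 20 mm wide; open, the fingers measure 128 mm over their backs; the gripper's body (75 mm by 189 mm) begins 69 mm behind the grasp point.
Start: joints at [-78.1, 9.076, 91.501, -0, 79.423, -12.038], TCP at [0.233, -0.526, 0.405] pointing down, gripper open.
Joint ranges: [-166.64, 166.64], [-54.1, 131.32], [10.49, 154.53], [-73.88, 253.88], [9.74, 151.15], [-171.62, 171.62]. Speed limits (degrees/s): [147.25, 147.25, 180, 180, 180, 180].

### API

Orientations are given as a 3x3 rotation matrix whose columns are the frame's x, y, z axes.
In Python, from plant import * gives the robot as it stands.
- The arm moves only by the shell command python3 -m inch 'ROWS' [FORCE]. ROWS is JSON, a list of rows, each an object with "offset": the shift along the world's x, y, z in mm, a list of three; "dr": the turn, a rotation vector about the world's x, y, z in degrees, a list of three; "claw": the finger opening in mm, from 0 to 91.9. A call has 1 to 10 rows; each row shifts and turns the commanded pose from where the row before left it; what a row does not reach is not made up. A row lasts 1/12 s, in which the tool goes at most 41.7 mm and 7.16 degrees, less where a joint would pass 70% of its speed; a pose out of reach is approached as far as the arm can. A call with a gripper value outside its range is refused whole. The fingers move at their own pace and stop on an object; FORCE is the grip in N (left out, the last holds). Time passes only in rows, so rows that do not move let the fingers close. It gives the time, the measured TCP pose, the force, the opening and the grip force at its end, in the units of the state.
- sense(): the state, without advancing time (a new reading comes with each control period).
- read_camera(name): name is "scene" or "top" or "wrist"; returns a dict with "image" (420x560x3 uint8, blue, green, red), "fovy" (degrees; the focal length in pixels is half the picture's height over the tangent of half this angle, whatever the lens; pixels are square), "cx", "cy" (the principal point, pixels), "k1" (the pictures are not rectified: a ray, as slopes to the right and down, at radius r is drawn at 1 + k1 r^2 times it, then the intrinsics apply), "rvec" (rotation vector, rad) and "tvec" (3), from world to camera coordinates, as OpenCV has them. Camera axes: x right, y down, z forward; pixel columns grow to the right and rows downward; lengths in m; the calibration is good to about 2 mm. A picture is of the moment at which its call begins. There is no depth.
- hand_in(): hands the job in; it is judged then, once.
Trained networks look in a picture, given as the dict that the camera call returned (one of the last four; its "shot" number tells which), for a name from the list of things; names that differ only in an ending like _2 or _b are one class to them, and where a whole thing is asked for, a point or a joint stands for the part that bears it (a point fixed in the world has none). Each returns a list of dicts, best first, with "p" (0 to 1); they miss things now and then, are a little off and sometimes report something else, mostly with a low value. They report only what shows in the picture. A call takes as long as a camera call. They do not tell look-alikes from the thing itself.
- look_for(picture, thing): "extent" ([left, top, width, height] in pixels, round what is visible of it).
- outline_of(picture, thing): "region" (420x560 bool, what is visible of it) and "extent" ([left, top, width, height] in pixels, round what is visible of it).
The state is a dict: "time_s": time; "joint_positions": joint angles; "joint_vel": joint speeds; "joint_torque": joint torques, N m; "tcp_pos": TCP position; "tcp_rot": TCP orientation; "wrist_force": force on the tool from outside, world axes, zero at the start; "moment": the same for the moment, N m; "opening": finger opening in m; "finger_force": force on a finger pad.
Only numpy, scipy, OpenCV 4.12 (cv2) and the standard library are available. Lean on these libraries where they do the work, as an engineer would, in place of code of your own. Each camera call takes 0.05 s, during which the arm holds its last target. There are 200 camera calls.

### The job

Turn the red isolator handle off first, then stand every splice module on the bench upright in the junction box, one to a bay and right down on the floor of the box. Fit the loose lid and press it down until the catches snap over both ends and it sits level, and only then turn the isolator fully back on. Leave the rest of the bench as it is.

Things in the scene. Friction and masses are not known exactly. Their poses are not given: they have to be found in the camera images.
- junction_box: Fixed light-grey open box, 206 (own x) x 110 (own y) x 70 mm high, walls and floor 5 mm. Origin: centre of its underside, z up; at yaw 0 own x points ahead of the robot. Three white ribs along own y, 4 mm thick and 12 mm above the floor, at own x -48, 0, +48 mm part it into four bays, each at least 44 mm wide (x) and 100 mm long (y), centred at own x -74, -24, +24, +74 mm
- catch_nose (a point): Nose of the orange spring catch at the box's +x end (a like one is at -x), 44 mm wide (y): 104.5 mm from the box centre, 79.5 mm above the box's underside. Above the nose a steep ramp leads in, up to 100 mm; back of the catch 119 mm out. A lid end pressed down pushes it outward, then it snaps back over the plate. Both together take 10 to 15 N downward; about as much pulls a lid off again
- lid: Loose white lid, 0.22 kg. Origin: centre of the skirt's underside, z up. Grey skirt 190 (own x) x 88 x 8 mm, plate 216 x 120 x 5 mm on it, top at 13 mm, blue grip bar 80 (own x) x 16 (own y), from 13 to 41 mm high. Play in the box 3 mm (x) and 6 mm (y) each way; fits either way round. Laid on, it rests 10 to 18 mm too high; seated, its origin is 62 mm above the box's
- isolator (a joint): Isolator handle angle: 0 is the off detent, 1.571 the on detent; grows clockwise seen from above. Sprung over centre at 0.785: it is drawn to the nearer detent (peak about 0.15 N m); stops there. It starts on
- isolator_grip (a point): On the handle's vertical turning axis, 92 mm above the table, in the middle of the red grip bar, which is 76 mm long and 14 mm wide, from 77 to 107 mm above the table, on a red disc of radius 26 mm (top at 77 mm). Its axes turn with the handle: own y lies along the bar, to the end with the white stripe; z up
- isolator_base: Fixed grey isolator housing with a yellow top, 90 x 90 x 68 mm; origin: centre of its underside, below the handle's axis. The bar lies along its own y when off (stripe to +y, at the white mark), along its own x when on (stripe to +x, at the green mark)
- module1: Splice module, tab blue tab, 0.10 kg: grey body 80 (own x) x 34 (own y) x 24 mm high and, at its middle, an upright blue tab 12 (own x) x 30 (own y) mm that rises from 24 to 52 mm. Origin: centre of its underside, z up. Either end may face either way in a bay, its length along the box's own y. May be absent
- module2: Splice module, tab orange tab, 0.10 kg: grey body 80 (own x) x 34 (own y) x 24 mm high and, at its middle, an upright orange tab 12 (own x) x 30 (own y) mm that rises from 24 to 52 mm. Origin: centre of its underside, z up. Either end may face either way in a bay, its length along the box's own y. May be absent
- module3: Splice module, tab green tab, 0.10 kg: grey body 80 (own x) x 34 (own y) x 24 mm high and, at its middle, an upright green tab 12 (own x) x 30 (own y) mm that rises from 24 to 52 mm. Origin: centre of its underside, z up. Either end may face either way in a bay, its length along the box's own y. May be absent
- module4: Splice module, tab red tab, 0.10 kg: grey body 80 (own x) x 34 (own y) x 24 mm high and, at its middle, an upright red tab 12 (own x) x 30 (own y) mm that rises from 24 to 52 mm. Origin: centre of its underside, z up. Either end may face either way in a bay, its length along the box's own y. May be absent
- alcohol_bottle: Bystander: white alcohol bottle, to be left alone
- spool: Bystander: green fibre spool, to be left alone
- tape_roll: Bystander: yellow tape roll, to be left alone
- screwdriver: Bystander: red screwdriver, to be left alone
- mug: Bystander: blue mug, to be left alone
- power_meter: Bystander: yellow power meter, to be left alone
- cap_jar: Bystander: clear dust-cap jar, to be left alone
Things that resemble listed ones, but are neither listed nor needed, are in the scene too. What is shaped like the module4 but black is not meant.

How it is judged (in metres and radians):
On the way, in this order (a step that is already met when the one before it is completed fails the run):
1. the isolator is off (value of joint isolator below 0.15 rad), for 0.2 s.
2. every module stands on the floor of the box, with the isolator off (x of module1 in the frame of junction_box between -0.098 and 0.098 m and y of module1 in the frame of junction_box between -0.05 and 0.05 m and z of each of module1, module2, module3, module4 in the frame of junction_box below 0.009 m and angle between each of module1, module2, module3, module4's own z axis and vertical below 0.12 rad and x of module2 in the frame of junction_box between -0.098 and 0.098 m and y of module2 in the frame of junction_box between -0.05 and 0.05 m and x of module3 in the frame of junction_box between -0.098 and 0.098 m and y of module3 in the frame of junction_box between -0.05 and 0.05 m and x of module4 in the frame of junction_box between -0.098 and 0.098 m and y of module4 in the frame of junction_box between -0.05 and 0.05 m and value of joint isolator below 0.15 rad), for 0.2 s.
3. the lid is seated level under both catches, with the isolator still off (z of lid in the frame of junction_box between 0.058 and 0.0645 m and angle between lid's own z axis and vertical below 0.025 rad and horizontal distance between lid and junction_box below 0.012 m and value of joint isolator below 0.15 rad), for 0.2 s.
4. the isolator is on again (value of joint isolator above 1.42 rad and z of lid in the frame of junction_box between 0.058 and 0.0645 m and angle between lid's own z axis and vertical below 0.025 rad and horizontal distance between lid and junction_box below 0.012 m), for 0.2 s.
At the end, for the whole second after the job is handed in: Isolator beyond 1.42 rad; lid at rest, origin 58 to 64.5 mm above the underside of the box and within 12 mm of its centre, tilt under 0.025 rad; every module inside the box, tilt under 0.12 rad, its underside less than 9 mm above the underside of the box (floor at 5) (all of step 4 and x of module1 in the frame of junction_box between -0.098 and 0.098 m and y of module1 in the frame of junction_box between -0.05 and 0.05 m and z of each of module1, module2, module3, module4 in the frame of junction_box below 0.009 m and angle between each of module1, module2, module3, module4's own z axis and vertical below 0.12 rad and x of module2 in the frame of junction_box between -0.098 and 0.098 m and y of module2 in the frame of junction_box between -0.05 and 0.05 m and x of module3 in the frame of junction_box between -0.098 and 0.098 m and y of module3 in the frame of junction_box between -0.05 and 0.05 m and x of module4 in the frame of junction_box between -0.098 and 0.098 m and y of module4 in the frame of junction_box between -0.05 and 0.05 m and linear speed of lid below 0.02 m/s); the robot touches nothing.
It fails at once if one of the bystanders is moved more than 80 mm (distance of any of alcohol_bottle, spool, tape_roll, screwdriver, mug, power_meter, cap_jar from where it was at the start of the episode above 0.08 m).
Of module1, module2, module3, module4 only 3 to 4 are there at a start; the rules pass over those that are not, and their reading is None.
At some moment in a run one of module1, module2, module3, module4, lid may be knocked a few centimetres aside while the robot is not near it.
It also fails if it takes over 210 s, if anything falls off the work surface, if the arm or the gripper's body presses on something with over 40 N, if the wrist force passes 120 N, or if a joint passes its speed limit or range.

## Working session

There is one attempt and no reset: what is moved stays moved. The work goes in short steps, Python scripts to look and compute and a shell command to move; the robot and the scene stay as the last step left them, time stands still between calls to the robot, and variables do not carry over. Pictures are saved under pics/ and viewed, at most 14 in all, crops included, and the job is handed in when it is done.

```bash
ls; mkdir -p pics; python3 - <<'E'
from plant import *
import cv2
for n in ("scene","top"):
    p=read_camera(n); cv2.imwrite(f"pics/{n}0.png",p["image"]); print(n,p["fovy"],p["cx"],p["cy"],p["k1"],p["rvec"],p["tvec"])
print(sense())
E
```

```text
pics
scene 56.4802268556846 276.73209795902346 206.81826001671408 -0.029575364473396107 [ 0.61144194  2.67189836 -1.09812167] [ 0.47555352 -0.08713632  1.31592431]
top 44.81702468198529 271.8646874376547 204.5900720115009 -0.02292493328044736 [ 2.1433454  -2.13782718  0.19668579] [-0.02382275  0.534672    1.51221076]
{'time_s': 0.1, 'joint_positions': array([-7.80995315e+01,  9.11069996e+00,  9.15656879e+01,  3.71432921e-04,
        7.94243002e+01, -1.20375282e+01]), 'joint_vel': array([ 0.01549396, -0.11841925, -0.14482919, -0.03169328,  0.04098177,
        0.05706376]), 'joint_torque': array([-4.05353121e-04, -3.86505747e+01, -3.22959995e+01,  7.03705545e-02,
        3.40179156e-02, -4.76388209e-05]), 'tcp_pos': array([ 0.23323555, -0.52529315,  0.40379444]), 'tcp_rot': array([[ 9.13985629e-01,  4.05746403e-01, -3.56148667e-04],
       [ 4.05746388e-01, -9.13984085e-01,  1.72088121e-03],
       [ 3.72727148e-04, -1.71736673e-03, -9.99998456e-01]]), 'wrist_force': array([-0.44835062,  0.52945821,  1.09904507]), 'moment': array([-0.04196862,  0.03756649, -0.02528168]), 'finger_force': 0.0, 'opening': 0.09183565771304027}
```

View pics/top0.png

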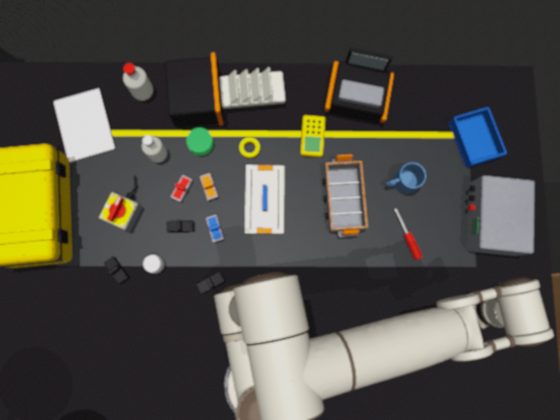

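View pics/scene0.png

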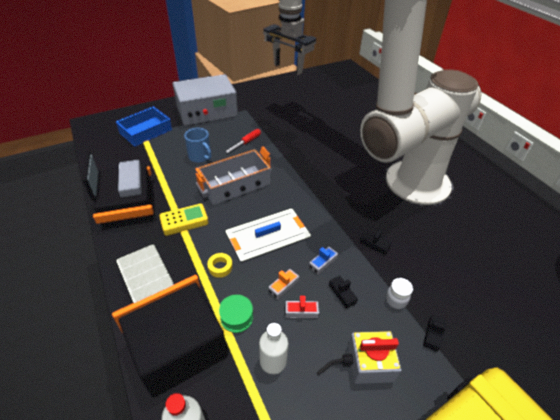

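The top view shows the isolator at (118,211), modules red (181,187), orange (208,186) and blue (214,228), the lid at (265,198) and the box at (347,197). Black look-alikes are at (181,226), (116,270) and (210,283). I see no green module so far. Next I fit silhouettes to get the poses.

```bash
cat > h.py <<'E'
from plant import *
import numpy as np, cv2
from scipy.optimize import minimize
def K(p):
    f=p["image"].shape[0]/2/np.tan(np.radians(p["fovy"])/2)
    return np.array([[f,0,p["cx"]],[0,f,p["cy"]],[0,0,1.]])
def proj(p,P):
    return cv2.projectPoints(np.asarray(P,float).reshape(-1,3),np.asarray(p["rvec"]),np.asarray(p["tvec"]),K(p),np.array([p["k1"],0,0,0,0.]))[0][:,0]
def px2w(p,uv,z):
    q=cv2.undistortPoints(np.array(uv,float).reshape(-1,1,2),K(p),np.array([p["k1"],0,0,0,0.]))[:,0]
    R=cv2.Rodrigues(np.asarray(p["rvec"]))[0]; t=np.asarray(p["tvec"]).ravel()
    d=np.c_[q,np.ones(len(q))]@R; c=-R.T@t
    return c+d*((z-c[2])/d[:,2])[:,None]
def blk(sx,sy,z0,z1,cx=0,cy=0):
    return np.array([[cx+a*sx/2,cy+b*sy/2,z] for a in(-1,1) for b in(-1,1) for z in(z0,z1)])/1000
MOD=[blk(80,34,0,24),blk(12,30,24,52)]; TAB=[blk(12,30,24,52)]
LID=[blk(190,88,0,8),blk(216,120,8,13),blk(80,16,13,41)]; BAR=[blk(80,16,13,41)]
BOX=[blk(206,110,0,70),blk(14,44,0,100,112),blk(14,44,0,100,-112)]
BOXO=[blk(206,110,0,70)]
GRIP=[blk(14,76,77,107)]
def sil(p,M,x,s=4):
    c,n=np.cos(x[2]),np.sin(x[2]); R=np.array([[c,-n,0],[n,c,0],[0,0,1]])
    h,w=p["image"].shape[:2]; m=np.zeros((h*s,w*s),np.uint8)
    for b in M:
        q=(proj(p,b@R.T+[x[0],x[1],x[3] if len(x)>3 else 0])+.5)*s-.5
        cv2.fillConvexPoly(m,np.round(cv2.convexHull(q.astype(np.float32))).astype(int),1)
    return m>0
def fit(views,M,x0,z=0,s=4):
    "views: [(picture, mask)]; returns x,y,yaw(deg),mean IoU"
    ms=[(p,cv2.resize(r.astype(np.uint8),None,fx=s,fy=s,interpolation=cv2.INTER_NEAREST)>0) for p,r in views]
    def c(x):
        v=0
        for p,r in ms:
            m=sil(p,M,[*x,z],s); v-=(m&r).sum()/max(1,(m|r).sum())
        return v/len(ms)
    best=None
    for a in (x0[2],) if len(x0)>2 else np.radians([0,45,90,135]):
        S=np.array([[x0[0],x0[1],a]]*4); S[1,0]+=.02; S[2,1]+=.02; S[3,2]+=.3
        o=minimize(c,S[0],method="Nelder-Mead",options=dict(initial_simplex=S,xatol=1e-4,fatol=1e-4,maxiter=120))
        if best is None or o.fun<best.fun: best=o
    return np.round([best.x[0],best.x[1],np.degrees(best.x[2]),-best.fun],4)
E
python3 - <<'E'
from h import *
T=read_camera("top"); S=read_camera("scene")
np.save("cal.npy",[0])
for th in ["junction_box","lid","isolator_base","isolator","module1","module2","module3","module4"]:
    for n,p in(("top",T),("scene",S)):
        for d in outline_of(p,th)[:5]:
            e=d["extent"]; r=d["region"]; uv=[e[0]+e[2]/2,e[1]+e[3]/2]
            hsv=cv2.cvtColor(p["image"],cv2.COLOR_BGR2HSV)[r]; k=hsv[:,1]>120
            print(th,n,round(d["p"],2),np.round(e),px2w(p,uv,.03)[0][:2].round(3),"sat",k.sum(),"hue",np.median(hsv[k,0]) if k.any() else None)
E
```

```text
junction_box top 0.84 [324. 154.  45.  83.] [ 0.568 -0.254] sat 405 hue 15.0
lid top 0.74 [245. 166.  41.  68.] [ 0.551 -0.004] sat 220 hue 20.0
lid scene 0.95 [227. 214.  80.  46.] [0.576 0.032] sat 300 hue 109.0
lid scene 0.52 [196. 149.  76.  59.] [ 0.567 -0.242] sat 361 hue 12.0
isolator_base top 0.63 [101. 190.  38.  40.] [0.518 0.445] sat 612 hue 26.0
isolator_base scene 0.59 [316. 329.  84.  54.] [0.541 0.426] sat 1269 hue 26.0
isolator_base scene 0.16 [362. 337.  36.  22.] [0.486 0.432] sat 553 hue 1.0
isolator top 0.54 [106. 195.  21.  28.] [0.523 0.455] sat 281 hue 2.0
isolator scene 0.87 [363. 337.  36.  22.] [0.485 0.432] sat 545 hue 1.0
isolator scene 0.43 [188. 130.  24.  33.] [ 0.611 -0.452] sat 640 hue 107.0
module1 top 0.76 [165. 219.  30.  12.] [0.473 0.257] sat 0 hue None
module1 top 0.75 [173. 176.  19.  28.] [0.581 0.255] sat 176 hue 1.0
module1 top 0.75 [195. 274.  27.  22.] [0.292 0.167] sat 0 hue None
module1 top 0.75 [105. 258.  22.  27.] [0.33  0.448] sat 0 hue None
module1 top 0.66 [202. 174.  15.  25.] [0.595 0.172] sat 169 hue 19.0
module1 scene 0.94 [358
[... 1745 characters left out ...]
dule4 top 0.76 [165. 219.  30.  12.] [0.473 0.257] sat 0 hue None
module4 top 0.75 [173. 176.  19.  28.] [0.581 0.255] sat 176 hue 1.0
module4 top 0.75 [195. 274.  27.  22.] [0.292 0.167] sat 0 hue None
module4 top 0.75 [105. 258.  22.  27.] [0.33  0.448] sat 0 hue None
module4 top 0.66 [202. 174.  15.  25.] [0.595 0.172] sat 169 hue 19.0
module4 scene 0.94 [358. 229.  32.  25.] [0.314 0.172] sat 14 hue 133.5
module4 scene 0.89 [269. 271.  31.  27.] [0.603 0.19 ] sat 258 hue 16.0
module4 scene 0.88 [333. 275.  27.  34.] [0.473 0.275] sat 17 hue 105.0
module4 scene 0.87 [307. 248.  30.  27.] [0.48  0.169] sat 223 hue 109.0
module4 scene 0.79 [287. 296.  30.  20.] [0.591 0.264] sat 305 hue 1.0
```

```bash
cat >> h.py <<'E'
def near(p,th,xy,tol=.05,z=.03):
    for d in outline_of(p,th):
        e=d["extent"]; w=px2w(p,[e[0]+e[2]/2,e[1]+e[3]/2],z)[0]
        if np.hypot(*(w[:2]-xy))<tol: return d["region"]
def locate(things,views):
    for name,th,M,xy in things:
        v=[(p,near(p,th,xy)) for p in views]; v=[a for a in v if a[1] is not None]
        if v: print(name,len(v),fit(v,M,xy),[fit([a],M,xy).tolist() for a in v] if len(v)>1 else "")
        else: print(name,"none")
E
python3 - <<'E'
from h import *
T=read_camera("top"); S=read_camera("scene")
BASE=[blk(90,90,0,68)]+[blk(76,14,77,107)]
locate([("box","junction_box",BOX,(.568,-.254)),("lid","lid",LID,(.56,.01)),("iso","isolator_base",BASE,(.525,.44)),
("red","module4",MOD,(.585,.26)),("or","module2",MOD,(.60,.18)),("blue","module1",MOD,(.48,.16))],[T,S])
for p in(T,S):
  v=[(p,near(p,"isolator",(.51,.44)))]
  if v[0][1] is not None: print(fit(v,[np.concatenate([blk(14,76,77,107)])]+[np.array([[26*np.cos(a),26*np.sin(a),z] for a in np.arange(0,6.3,.4) for z in(70,77)])/1000],(.525,.44)))
c=np.vstack([cv2.resize(T["image"][160:260,90:230],None,fx=5,fy=5,interpolation=cv2.INTER_CUBIC)])
cv2.imwrite("pics/crop1.png",c)
E
```

```text
box 2 [  0.5621  -0.2467 183.3418   0.9526] [[0.5613, -0.246, 3.6291, 0.9606], [0.563, -0.248, 3.1092, 0.952]]
lid 2 [5.60600e-01 1.30000e-03 1.79635e+02 9.54600e-01] [[0.5614, 0.003, -0.4694, 0.95], [0.5607, 0.0003, 179.5462, 0.971]]
iso 2 [  0.5141   0.4404 154.8353   0.8428] [[0.5141, 0.441, -24.4275, 0.8348], [0.5162, 0.4413, 155.6453, 0.8527]]
red 2 [  0.5907   0.2614 154.3454   0.9074] [[0.5899, 0.2615, 153.4528, 0.9087], [0.5921, 0.2602, 155.611, 0.9316]]
or 2 [5.982000e-01 1.760000e-01 2.002835e+02 8.539000e-01] [[0.5965, 0.1762, 19.6393, 0.8516], [0.5975, 0.175, 18.6877, 0.8775]]
blue 2 [ 0.4665  0.155  17.1515  0.9241] [[0.4664, 0.1556, 17.9595, 0.9248], [0.4666, 0.1548, 16.239, 0.9291]]
[ 0.5127  0.4397 65.697   0.8046]
[ 0.515   0.4411 68.7047  0.8974]
```

View pics/crop1.png

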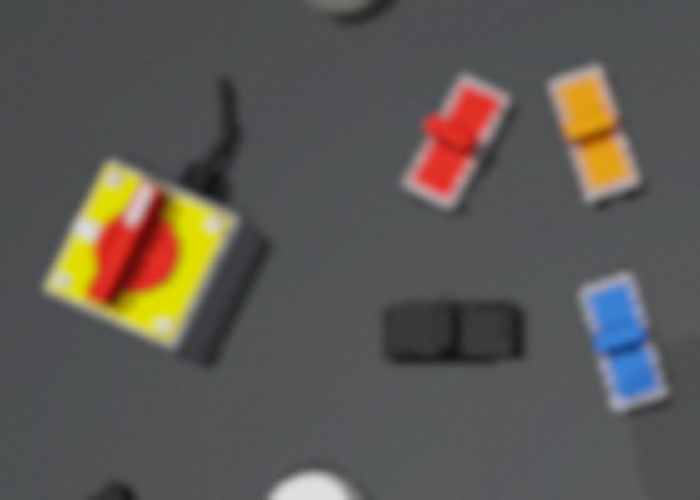

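The crop confirms the isolator handle with its white stripe toward the green mark, and the red, orange and blue modules. The black one at (181,226) is a decoy. No green module is on the bench. Now I move to the isolator.

```bash
python3 -m inch '[{"offset":[11.2,38.6,0],"dr":[0,0,-1.9],"claw":60},{"offset":[11.2,38.6,0],"dr":[0,0,-1.9],"claw":60},{"offset":[11.2,38.6,0],"dr":[0,0,-1.9],"claw":60},{"offset":[11.2,38.6,0],"dr":[0,0,-1.9],"claw":60},{"offset":[11.2,38.6,0],"dr":[0,0,-1.9],"claw":60},{"offset":[11.2,38.6,0],"dr":[0,0,-1.9],"claw":60},{"offset":[11.2,38.6,0],"dr":[0,0,-1.9],"claw":60},{"offset":[11.2,38.6,0],"dr":[0,0,-1.9],"claw":60}]' 20 | tail -c 600
python3 -m inch '[{"offset":[11.2,38.6,0],"dr":[0,0,-1.9],"claw":60},{"offset":[11.2,38.6,0],"dr":[0,0,-1.9],"claw":60},{"offset":[11.2,38.6,0],"dr":[0,0,-1.9],"claw":60},{"offset":[11.2,38.6,0],"dr":[0,0,-1.9],"claw":60},{"offset":[11.2,38.6,0],"dr":[0,0,-1.9],"claw":60},{"offset":[11.2,38.6,0],"dr":[0,0,-1.9],"claw":60},{"offset":[11.2,38.6,0],"dr":[0,0,-1.9],"claw":60},{"offset":[11.2,38.6,0],"dr":[0,0,-1.9],"claw":60}]' | tail -c 600
python3 -m inch '[{"offset":[11.2,38.6,0],"dr":[0,0,-1.9],"claw":60},{"offset":[11.2,38.6,0],"dr":[0,0,-1.9],"claw":60},{"offset":[11.2,38.6,0],"dr":[0,0,-1.9],"claw":60},{"offset":[11.2,38.6,0],"dr":[0,0,-1.9],"claw":60},{"offset":[11.2,38.6,0],"dr":[0,0,-1.9],"claw":60},{"offset":[11.2,38.6,0],"dr":[0,0,-1.9],"claw":60},{"offset":[11.2,38.6,0],"dr":[0,0,-1.9],"claw":60},{"offset":[11.2,38.6,0],"dr":[0,0,-1.9],"claw":60},{"offset":[11.2,38.6,0],"dr":[0,0,-1.4],"claw":60},{"offset":[0,0,0],"dr":[0,0,0],"claw":60}]'
```

```text
time_s: 2.47
tcp_pos: [0.3229, -0.2149, 0.4048]
tcp_rot: [[0.989, 0.15, 0.001], [0.15, -0.989, -0.001], [0.001, 0.001, -1.0]]
wrist_force: [1.2, 0.2, 0.3]
opening: 0.0598
finger_force: 0.0
time_s: 3.13
tcp_pos: [0.4124, 0.0943, 0.4051]
tcp_rot: [[0.994, -0.114, 0.001], [-0.114, -0.994, -0.0], [0.001, 0.0, -1.0]]
wrist_force: [0.6, -1.0, 0.4]
opening: 0.0601
finger_force: 0.0
time_s: 3.97
tcp_pos: [0.5136, 0.4447, 0.4015]
tcp_rot: [[0.921, -0.389, -0.002], [-0.389, -0.921, 0.001], [-0.003, 0.0, -1.0]]
wrist_force: [-0.6, -0.0, -1.2]
opening: 0.06
finger_force: 0.0
```

```bash
python3 -m inch '[{"offset":[0,0,-25],"dr":[0,0,0],"claw":60},{"offset":[0,0,-25],"dr":[0,0,0],"claw":60},{"offset":[0,0,-25],"dr":[0,0,0],"claw":60},{"offset":[0,0,-10],"dr":[0,0,0],"claw":60},{"offset":[0,0,0],"dr":[0,0,0],"claw":60},{"offset":[0,0,0],"dr":[0,0,0],"claw":60},{"offset":[0,0,0],"dr":[0,0,0],"claw":60}]'
python3 - <<'E'
from h import *
p=read_camera("wrist"); cv2.imwrite("pics/w1.png",p["image"])
E
```

```text
time_s: 4.55
tcp_pos: [0.5139, 0.4397, 0.322]
tcp_rot: [[0.92, -0.392, 0.003], [-0.392, -0.92, 0.002], [0.002, -0.003, -1.0]]
wrist_force: [-0.5, 0.2, 0.1]
opening: 0.0599
finger_force: 0.0
```

View pics/w1.png

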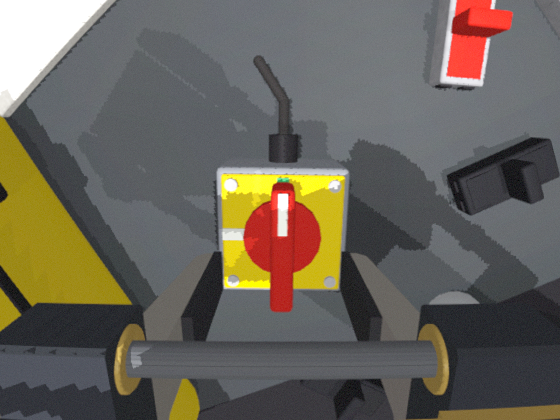

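The wrist view shows the bar centred between the fingers and aligned with them (283,245). I go down, grip and turn it.

```bash
python3 -m inch '[{"offset":[0,0,-20],"dr":[0,0,0],"claw":60},{"offset":[0,0,-20],"dr":[0,0,0],"claw":60},{"offset":[0,0,-10],"dr":[0,0,0],"claw":60},{"offset":[0,0,0],"dr":[0,0,0],"claw":5},{"offset":[0,0,0],"dr":[0,0,0],"claw":5},{"offset":[0,0,0],"dr":[0,0,0],"claw":5},{"offset":[0,0,0],"dr":[0,0,0],"claw":5},{"offset":[0,0,0],"dr":[0,0,0],"claw":5},{"offset":[0,0,0],"dr":[0,0,0],"claw":5},{"offset":[0,0,0],"dr":[0,0,0],"claw":5}]' 25
python3 -m inch '[{"offset":[0,0,0],"dr":[0,0,6.5],"claw":5},{"offset":[0,0,0],"dr":[0,0,6.5],"claw":5},{"offset":[0,0,0],"dr":[0,0,6.5],"claw":5},{"offset":[0,0,0],"dr":[0,0,6.5],"claw":5},{"offset":[0,0,0],"dr":[0,0,6.5],"claw":5},{"offset":[0,0,0],"dr":[0,0,6.5],"claw":5},{"offset":[0,0,0],"dr":[0,0,6.5],"claw":5}]' 25
python3 -m inch '[{"offset":[0,0,0],"dr":[0,0,6.5],"claw":5},{"offset":[0,0,0],"dr":[0,0,6.5],"claw":5},{"offset":[0,0,0],"dr":[0,0,6.5],"claw":5},{"offset":[0,0,0],"dr":[0,0,6.5],"claw":5},{"offset":[0,0,0],"dr":[0,0,6.5],"claw":5},{"offset":[0,0,0],"dr":[0,0,6.5],"claw":5},{"offset":[0,0,0],"dr":[0,0,5.5],"claw":5},{"offset":[0,0,0],"dr":[0,0,0],"claw":5}]' 25
```

```text
time_s: 5.43
tcp_pos: [0.5134, 0.4395, 0.2702]
tcp_rot: [[0.92, -0.392, 0.001], [-0.392, -0.92, 0.0], [0.001, -0.001, -1.0]]
wrist_force: [-1.0, -0.6, 0.2]
opening: 0.0156
finger_force: 0.0
time_s: 6.02
tcp_pos: [0.5134, 0.4401, 0.2702]
tcp_rot: [[0.922, 0.387, 0.001], [0.387, -0.922, 0.002], [0.002, -0.002, -1.0]]
wrist_force: [1.3, 4.3, -0.2]
opening: 0.0137
finger_force: 25.0
time_s: 6.68
tcp_pos: [0.5132, 0.4404, 0.2702]
tcp_rot: [[0.39, 0.921, 0.001], [0.921, -0.39, 0.003], [0.003, -0.001, -1.0]]
wrist_force: [-0.6, 6.2, -0.3]
opening: 0.0141
finger_force: 25.0
```

```bash
python3 -m inch '[{"offset":[0,0,0],"dr":[0,0,0],"claw":60},{"offset":[0,0,0],"dr":[0,0,0],"claw":60},{"offset":[0,0,0],"dr":[0,0,0],"claw":60},{"offset":[0,0,0],"dr":[0,0,0],"claw":60},{"offset":[0,0,20],"dr":[0,0,0],"claw":60},{"offset":[0,0,30],"dr":[0,0,0],"claw":50},{"offset":[0,0,20],"dr":[0,0,0],"claw":50}]'
python3 -m inch '[{"offset":[13,-30,0],"dr":[0,0,-0.4],"claw":50},{"offset":[13,-30,0],"dr":[0,0,-0.4],"claw":50},{"offset":[13,-30,0],"dr":[0,0,-0.4],"claw":50},{"offset":[13,-30,0],"dr":[0,0,-0.4],"claw":50},{"offset":[13,-30,-20],"dr":[0,0,-0.4],"claw":50},{"offset":[12,-29,-20],"dr":[0,0,-0.4],"claw":50},{"offset":[0,0,0],"dr":[0,0,0],"claw":50},{"offset":[0,0,0],"dr":[0,0,0],"claw":50}]'
cat >> h.py <<'E'
COL={"red":(173,7),"orange":(9,26),"blue":(98,122)}
def tab(p,c,box=None):
    h=cv2.cvtColor(p["image"],cv2.COLOR_BGR2HSV); a,b=COL[c]; H=h[...,0]
    k=((H>=a)|(H<=b)) if a>b else ((H>=a)&(H<=b))
    return k&(h[...,1]>120)&(h[...,2]>60)
def wlook(c,x0,name=None):
    "module from the wrist picture: fit to the network region nearest x0"
    p=read_camera("wrist"); r=near(p,"module1",x0[:2],.06,.02)
    if name: cv2.imwrite(f"pics/{name}.png",p["image"])
    s=sense(); y=np.degrees(np.arctan2(s["tcp_rot"][1,1],s["tcp_rot"][0,1]))
    if r is None: print("none"); return
    f=fit([(p,r)],MOD,(x0[0],x0[1],np.radians(x0[2])),s=2)
    t=tab(p,c)&r
    print("fit",f,"col px",t.sum(),r.sum(),"tcp",s["tcp_pos"].round(4),"y-yaw",y.round(1))
    d=(f[:2]-s["tcp_pos"][:2])*1000; dy=(f[2]-y+90)%180-90
    print("go mm",d.round(1),"turn",round(dy,1))
E
python3 - <<'E'
from h import *
wlook("red",(.5905,.2612,154.4),"w2")
T=read_camera("top"); r=near(T,"isolator",(.52,.44))
if r is not None: print("bar",fit([(T,r)],[blk(14,76,77,107),np.array([[26*np.cos(a),26*np.sin(a),z] for a in np.arange(0,6.3,.4) for z in(70,77)])/1000],(.514,.44)))
E
```

```text
time_s: 7.27
tcp_pos: [0.5135, 0.4393, 0.3415]
tcp_rot: [[0.393, 0.92, 0.001], [0.92, -0.393, 0.0], [0.0, 0.001, -1.0]]
wrist_force: [0.2, 0.6, 0.5]
opening: 0.0496
finger_force: 0.0
time_s: 7.93
tcp_pos: [0.5903, 0.2587, 0.2981]
tcp_rot: [[0.433, 0.901, -0.003], [0.901, -0.433, -0.001], [-0.002, -0.003, -1.0]]
wrist_force: [-0.1, 0.5, -0.1]
opening: 0.0502
finger_force: 0.0
fit [  0.5905   0.2586 154.1956   0.9523] col px 3510 5568 tcp [0.5903 0.261  0.3003] y-yaw -25.5
go mm [ 0.2 -2.4] turn -0.3
bar [  0.5123   0.4412 155.6915   0.9088]
```

View pics/w2.png

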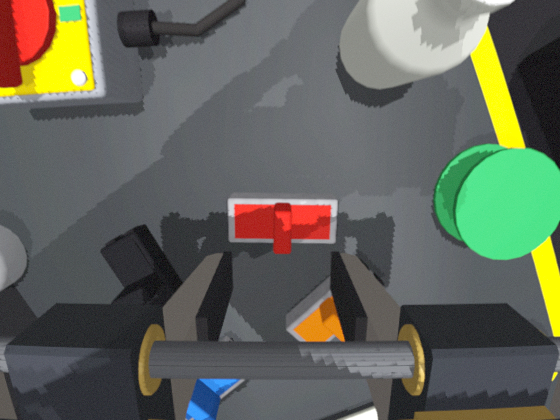

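The red module is centred at (283,222) and level with the pads. The isolator reads off. I grip the module and carry it to the box.

```bash
python3 -m inch '[{"offset":[0,-1,-25],"dr":[0,0,0],"claw":50},{"offset":[0,0,-25],"dr":[0,0,0],"claw":50},{"offset":[0,0,-20],"dr":[0,0,0],"claw":50},{"offset":[0,0,-12],"dr":[0,0,0],"claw":40},{"offset":[0,0,0],"dr":[0,0,0],"claw":2},{"offset":[0,0,0],"dr":[0,0,0],"claw":2},{"offset":[0,0,0],"dr":[0,0,0],"claw":2},{"offset":[0,0,0],"dr":[0,0,0],"claw":2},{"offset":[0,0,0],"dr":[0,0,0],"claw":2},{"offset":[0,0,0],"dr":[0,0,0],"claw":2}]' 18
python3 -m inch '[{"offset":[0,0,20],"dr":[0,0,0],"claw":2},{"offset":[0,0,30],"dr":[0,0,0],"claw":2},{"offset":[0,0,40],"dr":[0,0,0],"claw":2},{"offset":[0,0,40],"dr":[0,0,0],"claw":2},{"offset":[0,0,40],"dr":[0,0,0],"claw":2},{"offset":[0,-30,10],"dr":[0,0,-3.8],"claw":2},{"offset":[0,-32,0],"dr":[0,0,-3.8],"claw":2},{"offset":[0,-32,0],"dr":[0,0,-3.8],"claw":2},{"offset":[0,-32,0],"dr":[0,0,-3.8],"claw":2}]'
python3 -m inch '[{"offset":[0,-32,0],"dr":[0,0,-3.8],"claw":2},{"offset":[0,-32,0],"dr":[0,0,-3.8],"claw":2},{"offset":[0,-32,0],"dr":[0,0,-3.8],"claw":2},{"offset":[0,-32,0],"dr":[0,0,-3.8],"claw":2},{"offset":[0,-32,0],"dr":[0,0,-3.8],"claw":2},{"offset":[0,-32,0],"dr":[0,0,-3.8],"claw":2},{"offset":[0,-32,0],"dr":[0,0,-3.8],"claw":2},{"offset":[-1,-32,0],"dr":[0,0,-3.8],"claw":2},{"offset":[-1,-32,0],"dr":[0,0,-3.8],"claw":2}]'
python3 -m inch '[{"offset":[-1,-32,0],"dr":[0,0,-3.8],"claw":2},{"offset":[-1,-32,0],"dr":[0,0,-3.8],"claw":2},{"offset":[0,-27,0],"dr":[0,0,-3.8],"claw":2},{"offset":[0,0,0],"dr":[0,0,0],"claw":2},{"offset":[0,0,0],"dr":[0,0,0],"claw":2},{"offset":[0,0,0],"dr":[0,0,0],"claw":2},{"offset":[0,0,0],"dr":[0,0,0],"claw":2}]'
cat >> h.py <<'E'
def boxlook(name=None):
    p=read_camera("wrist")
    if name: cv2.imwrite(f"pics/{name}.png",p["image"])
    for d in outline_of(p,"junction_box")[:1]: print("box wrist",round(d["p"],2),fit([(p,d["region"])],BOX,(.562,-.247,np.radians(3.4)),s=2))
    s=sense(); print(s["tcp_pos"].round(4),np.degrees(np.arctan2(s["tcp_rot"][1,1],s["tcp_rot"][0,1])).round(1))
E
python3 - <<'E'
from h import *
boxlook("w3")
E
```

```text
time_s: 8.97
tcp_pos: [0.5906, 0.2597, 0.2187]
tcp_rot: [[0.43, 0.903, 0.001], [0.903, -0.43, 0.001], [0.001, 0.001, -1.0]]
wrist_force: [-0.3, 1.1, 2.7]
opening: 0.012
finger_force: 18.0
time_s: 9.72
tcp_pos: [0.5899, 0.1323, 0.3981]
tcp_rot: [[0.654, 0.757, 0.0], [0.757, -0.654, -0.0], [0.0, 0.0, -1.0]]
wrist_force: [0.9, -0.4, -0.8]
opening: 0.0121
finger_force: 18.0
time_s: 10.47
tcp_pos: [0.5878, -0.1561, 0.3976]
tcp_rot: [[0.966, 0.258, -0.0], [0.258, -0.966, 0.0], [-0.0, -0.0, -1.0]]
wrist_force: [-0.0, -0.6, -1.5]
opening: 0.012
finger_force: 18.0
time_s: 11.05
tcp_pos: [0.5864, -0.2444, 0.3976]
tcp_rot: [[0.998, 0.067, -0.0], [0.067, -0.998, 0.001], [-0.0, -0.001, -1.0]]
wrist_force: [-0.1, -0.4, -1.5]
opening: 0.0117
finger_force: 18.0
box wrist 0.77 [ 0.5622 -0.249   3.4101  0.5257]
[ 0.5865 -0.2443  0.3977] -86.2
```

View pics/w3.png

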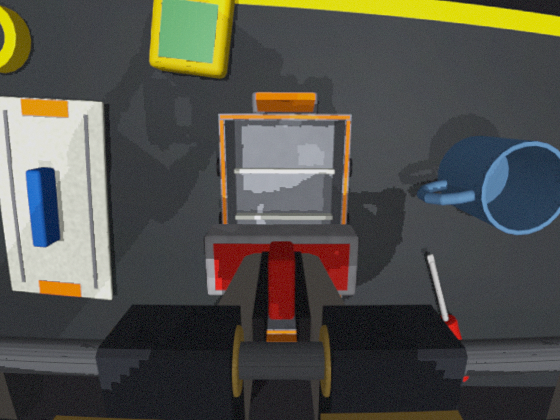

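```bash
python3 -m inch '[{"offset":[0,-1,-30],"dr":[0,0,0],"claw":2},{"offset":[0,0,-40],"dr":[0,0,0],"claw":2},{"offset":[0,0,-30],"dr":[0,0,0],"claw":2},{"offset":[0,0,-20],"dr":[0,0,0],"claw":2},{"offset":[0,0,-20],"dr":[0,0,0],"claw":2},{"offset":[0,0,-15],"dr":[0,0,0],"claw":2},{"offset":[0,0,-8],"dr":[0,0,0],"claw":2},{"offset":[0,0,-6],"dr":[0,0,0],"claw":2},{"offset":[0,0,0],"dr":[0,0,0],"claw":2},{"offset":[0,0,0],"dr":[0,0,0],"claw":2}]'
```

```text
time_s: 11.98
tcp_pos: [0.5867, -0.2465, 0.2295]
tcp_rot: [[0.998, 0.066, 0.001], [0.066, -0.998, -0.001], [0.001, 0.001, -1.0]]
wrist_force: [0.3, 0.6, -1.2]
opening: 0.0119
finger_force: 18.0
```

```bash
python3 -m inch '[{"offset":[0,0,-3],"dr":[0,0,0],"claw":2},{"offset":[0,0,-2],"dr":[0,0,0],"claw":2},{"offset":[0,0,0],"dr":[0,0,0],"claw":2},{"offset":[0,0,0],"dr":[0,0,0],"claw":40},{"offset":[0,0,0],"dr":[0,0,0],"claw":40},{"offset":[0,0,0],"dr":[0,0,0],"claw":40},{"offset":[0,0,20],"dr":[0,0,0],"claw":40},{"offset":[0,0,40],"dr":[0,0,0],"claw":40},{"offset":[0,0,40],"dr":[0,0,0],"claw":50},{"offset":[0,0,20],"dr":[0,0,0],"claw":50}]'
python3 -m inch '[{"offset":[0,28,0],"dr":[0,0,7],"claw":50},{"offset":[0,28,0],"dr":[0,0,7],"claw":50},{"offset":[0,28,0],"dr":[0,0,7],"claw":50},{"offset":[0,28,0],"dr":[0,0,7],"claw":50},{"offset":[1,28,0],"dr":[0,0,7],"claw":50},{"offset":[1,28,0],"dr":[0,0,7],"claw":50},{"offset":[1,28,0],"dr":[0,0,7],"claw":50},{"offset":[1,28,0],"dr":[0,0,7],"claw":50}]'
python3 -m inch '[{"offset":[1,28,0],"dr":[0,0,7],"claw":50},{"offset":[1,28,0],"dr":[0,0,7],"claw":50},{"offset":[1,28,0],"dr":[0,0,7],"claw":50},{"offset":[1,28,0],"dr":[0,0,7],"claw":50},{"offset":[1,28,0],"dr":[0,0,7],"claw":50},{"offset":[1,28,-20],"dr":[0,0,7],"claw":50},{"offset":[1,30,-20],"dr":[0,0,7],"claw":50},{"offset":[0,0,0],"dr":[0,0,0],"claw":50},{"offset":[0,0,0],"dr":[0,0,0],"claw":50},{"offset":[0,0,0],"dr":[0,0,0],"claw":50}]'
python3 - <<'E'
from h import *
wlook("orange",(.5975,.1757,19.5))
E
```

```text
time_s: 12.82
tcp_pos: [0.5872, -0.2471, 0.3496]
tcp_rot: [[0.998, 0.065, 0.006], [0.065, -0.998, -0.004], [0.006, 0.005, -1.0]]
wrist_force: [0.7, -1.3, 0.4]
opening: 0.0498
finger_force: 0.0
time_s: 13.48
tcp_pos: [0.5902, -0.0212, 0.3441]
tcp_rot: [[0.499, 0.867, 0.001], [0.867, -0.499, -0.0], [0.0, 0.001, -1.0]]
wrist_force: [0.7, -0.4, 0.1]
opening: 0.0502
finger_force: 0.0
time_s: 14.32
tcp_pos: [0.5976, 0.175, 0.3044]
tcp_rot: [[-0.32, 0.947, 0.001], [0.947, 0.32, -0.0], [-0.001, 0.001, -1.0]]
wrist_force: [0.9, 0.7, -0.1]
opening: 0.05
finger_force: 0.0
fit [ 0.5966  0.1731 19.1261  0.94  ] col px 3372 5258 tcp [0.5979 0.1743 0.3051] y-yaw 18.6
go mm [-1.3 -1.2] turn 0.5
```

```bash
python3 -m inch '[{"offset":[-1,-1,-30],"dr":[0,0,0.5],"claw":50},{"offset":[0,0,-26],"dr":[0,0,0],"claw":50},{"offset":[0,0,-20],"dr":[0,0,0],"claw":50},{"offset":[0,0,-10],"dr":[0,0,0],"claw":40},{"offset":[0,0,0],"dr":[0,0,0],"claw":2},{"offset":[0,0,0],"dr":[0,0,0],"claw":2},{"offset":[0,0,0],"dr":[0,0,0],"claw":2},{"offset":[0,0,0],"dr":[0,0,0],"claw":2},{"offset":[0,0,0],"dr":[0,0,0],"claw":2},{"offset":[0,0,0],"dr":[0,0,0],"claw":2}]' 18
python3 -m inch '[{"offset":[0,0,20],"dr":[0,0,0],"claw":2},{"offset":[0,0,30],"dr":[0,0,0],"claw":2},{"offset":[0,0,40],"dr":[0,0,0],"claw":2},{"offset":[0,0,40],"dr":[0,0,0],"claw":2},{"offset":[0,0,40],"dr":[0,0,0],"claw":2},{"offset":[-4,-28,10],"dr":[0,0,-7],"claw":2},{"offset":[-4,-28,0],"dr":[0,0,-7],"claw":2},{"offset":[-4,-28,0],"dr":[0,0,-7],"claw":2},{"offset":[-4,-28,0],"dr":[0,0,-7],"claw":2}]'
python3 -m inch '[{"offset":[-4,-28,0],"dr":[0,0,-7],"claw":2},{"offset":[-4,-28,0],"dr":[0,0,-7],"claw":2},{"offset":[-4,-28,0],"dr":[0,0,-7],"claw":2},{"offset":[-4,-28,0],"dr":[0,0,-7],"claw":2},{"offset":[-4,-28,0],"dr":[0,0,-7],"claw":2},{"offset":[-4,-28,0],"dr":[0,0,-7],"claw":2},{"offset":[-4,-28,0],"dr":[0,0,-7],"claw":2}]'
python3 -m inch '[{"offset":[-4,-28,0],"dr":[0,0,-7],"claw":2},{"offset":[-4,-28,0],"dr":[0,0,-7],"claw":2},{"offset":[-4,-28,0],"dr":[0,0,-7],"claw":2},{"offset":[-2,-29,0],"dr":[0,0,-7],"claw":2},{"offset":[0,0,0],"dr":[0,0,0],"claw":2},{"offset":[0,0,0],"dr":[0,0,0],"claw":2},{"offset":[0,0,0],"dr":[0,0,0],"claw":2},{"offset":[0,0,0],"dr":[0,0,0],"claw":2}]'
python3 - <<'E'
from h import *
boxlook("w4")
E
```

```text
time_s: 15.25
tcp_pos: [0.5968, 0.1745, 0.2192]
tcp_rot: [[-0.33, 0.944, 0.002], [0.944, 0.33, 0.0], [-0.001, 0.002, -1.0]]
wrist_force: [-1.2, 0.0, 4.8]
opening: 0.0122
finger_force: 18.0
time_s: 16.0
tcp_pos: [0.5798, 0.0616, 0.3982]
tcp_rot: [[0.157, 0.988, 0.001], [0.988, -0.157, -0.0], [0.0, 0.001, -1.0]]
wrist_force: [-0.1, 0.1, -1.0]
opening: 0.0123
finger_force: 18.0
time_s: 16.58
tcp_pos: [0.5518, -0.1347, 0.3977]
tcp_rot: [[0.849, 0.528, -0.0], [0.528, -0.849, 0.0], [0.0, -0.0, -1.0]]
wrist_force: [1.1, 0.1, -0.6]
opening: 0.0117
finger_force: 18.0
time_s: 17.25
tcp_pos: [0.5384, -0.2454, 0.3976]
tcp_rot: [[0.997, 0.076, -0.0], [0.076, -0.997, 0.001], [-0.0, -0.001, -1.0]]
wrist_force: [0.2, 0.5, -0.2]
opening: 0.0117
finger_force: 18.0
box wrist 0.88 [ 0.5619 -0.2494  3.8256  0.6061]
[ 0.5385 -0.2454  0.3977] -85.6
```

View pics/w4.png

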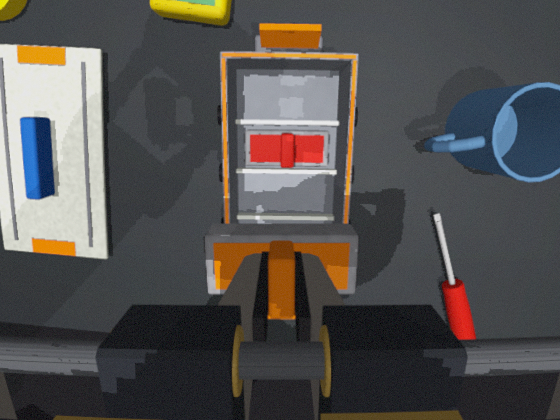

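Red sits flat in its bay at (287,149). Orange is held above the next bay, so I lower and release it, then fetch blue.

```bash
python3 -m inch '[{"offset":[0,-3,-30],"dr":[0,0,-1],"claw":2},{"offset":[0,0,-40],"dr":[0,0,0],"claw":2},{"offset":[0,0,-30],"dr":[0,0,0],"claw":2},{"offset":[0,0,-20],"dr":[0,0,0],"claw":2},{"offset":[0,0,-20],"dr":[0,0,0],"claw":2},{"offset":[0,0,-15],"dr":[0,0,0],"claw":2},{"offset":[0,0,-8],"dr":[0,0,0],"claw":2},{"offset":[0,0,-6],"dr":[0,0,0],"claw":2},{"offset":[0,0,-3],"dr":[0,0,0],"claw":2},{"offset":[0,0,-2],"dr":[0,0,0],"claw":2}]'
python3 -m inch '[{"offset":[0,0,0],"dr":[0,0,0],"claw":2},{"offset":[0,0,0],"dr":[0,0,0],"claw":40},{"offset":[0,0,0],"dr":[0,0,0],"claw":40},{"offset":[0,0,0],"dr":[0,0,0],"claw":40},{"offset":[0,0,20],"dr":[0,0,0],"claw":40},{"offset":[0,0,40],"dr":[0,0,0],"claw":40},{"offset":[0,0,40],"dr":[0,0,0],"claw":50},{"offset":[0,0,20],"dr":[0,0,0],"claw":50}]'
python3 -m inch '[{"offset":[-4,27,0],"dr":[0,0,6.9],"claw":50},{"offset":[-4,27,0],"dr":[0,0,6.9],"claw":50},{"offset":[-5,27,0],"dr":[0,0,6.9],"claw":50},{"offset":[-5,27,0],"dr":[0,0,6.9],"claw":50},{"offset":[-5,27,0],"dr":[0,0,6.9],"claw":50},{"offset":[-5,27,0],"dr":[0,0,6.9],"claw":50},{"offset":[-5,27,0],"dr":[0,0,6.9],"claw":50},{"offset":[-5,27,0],"dr":[0,0,6.9],"claw":50}]'
python3 -m inch '[{"offset":[-5,27,0],"dr":[0,0,6.9],"claw":50},{"offset":[-5,27,0],"dr":[0,0,6.9],"claw":50},{"offset":[-5,27,0],"dr":[0,0,6.9],"claw":50},{"offset":[-5,27,0],"dr":[0,0,6.9],"claw":50},{"offset":[-5,27,-10],"dr":[0,0,6.9],"claw":50},{"offset":[-5,27,-20],"dr":[0,0,6.9],"claw":50},{"offset":[-4,25,-16],"dr":[0,0,6.9],"claw":50},{"offset":[0,0,0],"dr":[0,0,0],"claw":50},{"offset":[0,0,0],"dr":[0,0,0],"claw":50},{"offset":[0,0,0],"dr":[0,0,0],"claw":50}]'
python3 - <<'E'
from h import *
wlook("blue",(.4665,.1552,17.2))
E
```

```text
time_s: 18.18
tcp_pos: [0.5387, -0.2495, 0.2242]
tcp_rot: [[0.998, 0.057, 0.001], [0.057, -0.998, -0.001], [0.001, 0.001, -1.0]]
wrist_force: [0.3, -1.1, -1.0]
opening: 0.0118
finger_force: 18.0
time_s: 18.85
tcp_pos: [0.5391, -0.2502, 0.3494]
tcp_rot: [[0.998, 0.056, 0.006], [0.056, -0.998, -0.004], [0.006, 0.005, -1.0]]
wrist_force: [0.0, -0.6, 0.7]
opening: 0.0496
finger_force: 0.0
time_s: 19.52
tcp_pos: [0.4999, -0.0323, 0.3442]
tcp_rot: [[0.519, 0.855, 0.001], [0.855, -0.519, -0.0], [0.0, 0.001, -1.0]]
wrist_force: [0.8, 0.8, 0.0]
opening: 0.0497
finger_force: 0.0
time_s: 20.35
tcp_pos: [0.4668, 0.153, 0.2986]
tcp_rot: [[-0.286, 0.958, 0.002], [0.958, 0.286, -0.0], [-0.001, 0.001, -1.0]]
wrist_force: [0.3, -0.8, 0.6]
opening: 0.0501
finger_force: 0.0
fit [ 0.4652  0.1526 17.4076  0.9516] col px 3422 5593 tcp [0.4671 0.1526 0.299 ] y-yaw 16.6
go mm [-1.9  0. ] turn 0.8
```

```bash
python3 -m inch '[{"offset":[-1.5,0,-28],"dr":[0,0,0.8],"claw":50},{"offset":[0,0,-24],"dr":[0,0,0],"claw":50},{"offset":[0,0,-18],"dr":[0,0,0],"claw":50},{"offset":[0,0,-10],"dr":[0,0,0],"claw":40},{"offset":[0,0,0],"dr":[0,0,0],"claw":2},{"offset":[0,0,0],"dr":[0,0,0],"claw":2},{"offset":[0,0,0],"dr":[0,0,0],"claw":2},{"offset":[0,0,0],"dr":[0,0,0],"claw":2},{"offset":[0,0,0],"dr":[0,0,0],"claw":2},{"offset":[0,0,0],"dr":[0,0,0],"claw":2}]' 18
python3 -m inch '[{"offset":[0,0,20],"dr":[0,0,0],"claw":2},{"offset":[0,0,30],"dr":[0,0,0],"claw":2},{"offset":[0,0,40],"dr":[0,0,0],"claw":2},{"offset":[0,0,40],"dr":[0,0,0],"claw":2},{"offset":[0,0,40],"dr":[0,0,0],"claw":2},{"offset":[1,-27,10],"dr":[0,0,-6.9],"claw":2},{"offset":[1,-27,0],"dr":[0,0,-6.9],"claw":2},{"offset":[1,-27,0],"dr":[0,0,-6.9],"claw":2},{"offset":[1,-27,0],"dr":[0,0,-6.9],"claw":2}]'
python3 -m inch '[{"offset":[1,-27,0],"dr":[0,0,-6.9],"claw":2},{"offset":[1,-27,0],"dr":[0,0,-6.9],"claw":2},{"offset":[1,-27,0],"dr":[0,0,-6.9],"claw":2},{"offset":[1,-27,0],"dr":[0,0,-6.9],"claw":2},{"offset":[2,-27,0],"dr":[0,0,-6.9],"claw":2},{"offset":[2,-27,0],"dr":[0,0,-6.9],"claw":2},{"offset":[2,-27,0],"dr":[0,0,-6.9],"claw":2}]'
python3 -m inch '[{"offset":[2,-27,0],"dr":[0,0,-6.9],"claw":2},{"offset":[2,-27,0],"dr":[0,0,-6.9],"claw":2},{"offset":[2,-27,0],"dr":[0,0,-6.9],"claw":2},{"offset":[2,-27,0],"dr":[0,0,-7],"claw":2},{"offset":[0,0,0],"dr":[0,0,0],"claw":2},{"offset":[0,0,0],"dr":[0,0,0],"claw":2},{"offset":[0,0,0],"dr":[0,0,0],"claw":2},{"offset":[0,0,0],"dr":[0,0,0],"claw":2}]'
```

```text
time_s: 21.28
tcp_pos: [0.4654, 0.1535, 0.2189]
tcp_rot: [[-0.301, 0.953, 0.002], [0.953, 0.301, 0.0], [-0.001, 0.002, -1.0]]
wrist_force: [-0.9, -0.2, 5.0]
opening: 0.0119
finger_force: 18.0
time_s: 22.03
tcp_pos: [0.4685, 0.0446, 0.3983]
tcp_rot: [[0.18, 0.984, 0.001], [0.984, -0.18, -0.0], [-0.0, 0.001, -1.0]]
wrist_force: [0.1, 0.3, -0.9]
opening: 0.0121
finger_force: 18.0
time_s: 22.62
tcp_pos: [0.4785, -0.1447, 0.3977]
tcp_rot: [[0.855, 0.519, 0.0], [0.519, -0.855, 0.0], [0.0, -0.0, -1.0]]
wrist_force: [1.2, 0.1, -1.3]
opening: 0.0121
finger_force: 18.0
time_s: 23.28
tcp_pos: [0.4868, -0.2505, 0.3976]
tcp_rot: [[0.998, 0.071, -0.0], [0.071, -0.998, 0.001], [-0.0, -0.001, -1.0]]
wrist_force: [1.0, 0.4, -0.8]
opening: 0.0118
finger_force: 18.0
```

```bash
python3 -m inch '[{"offset":[1,-2,-30],"dr":[0,0,-0.5],"claw":2},{"offset":[0,0,-40],"dr":[0,0,0],"claw":2},{"offset":[0,0,-30],"dr":[0,0,0],"claw":2},{"offset":[0,0,-20],"dr":[0,0,0],"claw":2},{"offset":[0,0,-20],"dr":[0,0,0],"claw":2},{"offset":[0,0,-15],"dr":[0,0,0],"claw":2},{"offset":[0,0,-8],"dr":[0,0,0],"claw":2},{"offset":[0,0,-6],"dr":[0,0,0],"claw":2},{"offset":[0,0,-3],"dr":[0,0,0],"claw":2},{"offset":[0,0,-2],"dr":[0,0,0],"claw":2}]'
python3 -m inch '[{"offset":[0,0,0],"dr":[0,0,0],"claw":2},{"offset":[0,0,0],"dr":[0,0,0],"claw":40},{"offset":[0,0,0],"dr":[0,0,0],"claw":40},{"offset":[0,0,0],"dr":[0,0,0],"claw":40},{"offset":[0,0,20],"dr":[0,0,0],"claw":40},{"offset":[0,0,40],"dr":[0,0,0],"claw":40},{"offset":[0,0,40],"dr":[0,0,0],"claw":60},{"offset":[0,0,20],"dr":[0,0,0],"claw":60}]'
python3 -m inch '[{"offset":[8,28,0],"dr":[0,0,-0.5],"claw":60},{"offset":[8,28,0],"dr":[0,0,-0.5],"claw":60},{"offset":[8,28,0],"dr":[0,0,-0.5],"claw":60},{"offset":[8,28,0],"dr":[0,0,-0.5],"claw":60},{"offset":[8,28,0],"dr":[0,0,-0.5],"claw":60},{"offset":[8,28,0],"dr":[0,0,-0.5],"claw":60},{"offset":[8,28,0],"dr":[0,0,-0.5],"claw":60},{"offset":[8,28,0],"dr":[0,0,-0.5],"claw":60},{"offset":[8,28,0],"dr":[0,0,0],"claw":60},{"offset":[0,0,0],"dr":[0,0,0],"claw":60}]'
python3 -m inch '[{"offset":[0,0,0],"dr":[0,0,0],"claw":60},{"offset":[0,0,0],"dr":[0,0,0],"claw":60}]'
python3 - <<'E'
from h import *
p=read_camera("wrist"); S=read_camera("scene"); T=read_camera("top")
h=cv2.cvtColor(p["image"],cv2.COLOR_BGR2HSV)
for d in outline_of(p,"lid")[:2]:
    r=d["region"]; b=r&tab(p,"blue"); print(round(d["p"],2),fit([(p,r)],LID,(.5607,.001,0),s=2),"bar",fit([(p,b)],BAR,(.5607,.001,0),s=2))
locate([("lid","lid",LID,(.5607,.001))],[S,T])
c=np.hstack([cv2.resize(S["image"][130:230,170:290],(480,400),interpolation=cv2.INTER_CUBIC),cv2.resize(T["image"][145:245,310:390],(320,400),interpolation=cv2.INTER_CUBIC)])
cv2.imwrite("pics/c5.png",c)
s=sense();print(s["tcp_pos"].round(4),np.degrees(np.arctan2(s["tcp_rot"][1,1],s["tcp_rot"][0,1])).round(1))
E
```

```text
time_s: 24.12
tcp_pos: [0.4881, -0.2534, 0.2242]
tcp_rot: [[0.998, 0.061, 0.001], [0.061, -0.998, -0.001], [0.001, 0.001, -1.0]]
wrist_force: [0.5, -0.6, -1.3]
opening: 0.0118
finger_force: 18.0
time_s: 24.78
tcp_pos: [0.4886, -0.2542, 0.3493]
tcp_rot: [[0.998, 0.06, 0.006], [0.06, -0.998, -0.005], [0.005, 0.005, -1.0]]
wrist_force: [0.8, -0.9, 0.5]
opening: 0.0512
finger_force: 0.0
time_s: 25.62
tcp_pos: [0.5604, 0.0024, 0.3442]
tcp_rot: [[1.0, -0.006, 0.001], [-0.006, -1.0, 0.002], [0.001, -0.002, -1.0]]
wrist_force: [0.4, -0.6, -0.2]
opening: 0.0598
finger_force: 0.0
time_s: 25.78
tcp_pos: [0.5597, -0.002, 0.3439]
tcp_rot: [[1.0, -0.01, 0.0], [-0.01, -1.0, -0.001], [0.0, 0.001, -1.0]]
wrist_force: [-0.7, -0.8, 0.7]
opening: 0.0596
finger_force: 0.0
lid 2 [ 5.590000e-01 -5.000000e-04  1.801636e+02  5.591000e-01] [[0.5593, -0.0016, -1.2251, 0.9304], [0.5468, -0.0022, 50.3066, 0.194]]
[ 0.5597 -0.0024  0.3437] -90.6
```

View pics/c5.png

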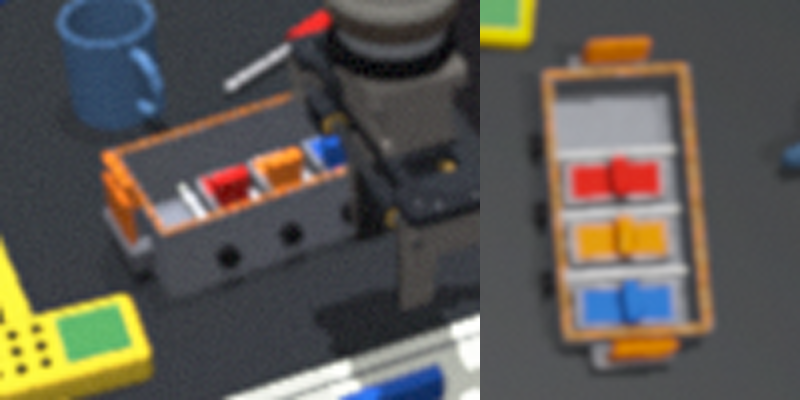

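All three modules are standing in separate bays: red, orange and blue in the crop column at x≈625. Now I grip the lid.

```bash
python3 -m inch '[{"offset":[0,2,-30],"dr":[0,0,0],"claw":60},{"offset":[0,0,-35],"dr":[0,0,0],"claw":60},{"offset":[0,0,-35],"dr":[0,0,0],"claw":60},{"offset":[0,0,-20],"dr":[0,0,0],"claw":60},{"offset":[0,0,-10],"dr":[0,0,0],"claw":60},{"offset":[0,0,-7],"dr":[0,0,0],"claw":60}]'
python3 -m inch '[{"offset":[0,0,0],"dr":[0,0,0],"claw":5},{"offset":[0,0,0],"dr":[0,0,0],"claw":5},{"offset":[0,0,0],"dr":[0,0,0],"claw":5},{"offset":[0,0,0],"dr":[0,0,0],"claw":5},{"offset":[0,0,0],"dr":[0,0,0],"claw":5},{"offset":[0,0,0],"dr":[0,0,0],"claw":5},{"offset":[0,0,0],"dr":[0,0,0],"claw":5},{"offset":[0,0,0],"dr":[0,0,0],"claw":5}]' 50
python3 -m inch '[{"offset":[0,0,15],"dr":[0,0,0],"claw":5},{"offset":[0,0,30],"dr":[0,0,0],"claw":5},{"offset":[0,0,40],"dr":[0,0,0],"claw":5},{"offset":[0,0,40],"dr":[0,0,0],"claw":5},{"offset":[0,0,30],"dr":[0,0,0],"claw":5},{"offset":[0,-25,10],"dr":[0,0,0.5],"claw":5},{"offset":[0,-28,0],"dr":[0,0,0.5],"claw":5},{"offset":[0,-28,0],"dr":[0,0,0.5],"claw":5},{"offset":[0,-28,0],"dr":[0,0,0.5],"claw":5},{"offset":[0,-28,0],"dr":[0,0,0.5],"claw":5}]'
python3 -m inch '[{"offset":[0,-28,0],"dr":[0,0,0.5],"claw":5},{"offset":[0,-28,0],"dr":[0,0,0.5],"claw":5},{"offset":[0,-28,0],"dr":[0,0,0.5],"claw":5},{"offset":[0,-24,0],"dr":[0,0,0],"claw":5},{"offset":[0,0,0],"dr":[0,0,0],"claw":5},{"offset":[0,0,0],"dr":[0,0,0],"claw":5},{"offset":[0,0,0],"dr":[0,0,0],"claw":5},{"offset":[0,0,0],"dr":[0,0,0],"claw":5}]'
python3 - <<'E'
from h import *
p=read_camera("wrist"); S=read_camera("scene"); cv2.imwrite("pics/w6.png",np.hstack([p["image"][:,100:460],S["image"][50:260,150:350].repeat(2,0).repeat(2,1)]))
print(sense()["wrist_force"],sense()["moment"])
for n,q in(("w",p),("s",S)):
  for d in outline_of(q,"lid")[:2]: print(n,round(d["p"],2),d["extent"],fit([(q,d["region"])],LID,(.561,-.247,.06),z=sense()["tcp_pos"][2]-.2065,s=2))
E
```

```text
time_s: 26.58
tcp_pos: [0.5593, 0.0002, 0.2054]
tcp_rot: [[1.0, -0.01, -0.002], [-0.01, -1.0, 0.0], [-0.002, -0.0, -1.0]]
wrist_force: [-0.2, 0.7, -0.1]
opening: 0.0601
finger_force: 0.0
time_s: 27.25
tcp_pos: [0.56, 0.0003, 0.2072]
tcp_rot: [[1.0, -0.01, 0.001], [-0.01, -1.0, -0.0], [0.001, 0.0, -1.0]]
wrist_force: [-0.2, -1.1, 2.8]
opening: 0.0154
finger_force: 50.0
time_s: 28.08
tcp_pos: [0.5593, -0.1375, 0.3708]
tcp_rot: [[0.999, 0.035, -0.001], [0.035, -0.999, 0.001], [-0.001, -0.001, -1.0]]
wrist_force: [0.2, 0.2, -3.4]
opening: 0.0157
finger_force: 50.0
time_s: 28.75
tcp_pos: [0.5598, -0.2435, 0.3712]
tcp_rot: [[0.998, 0.061, -0.001], [0.061, -0.998, 0.001], [-0.001, -0.001, -1.0]]
wrist_force: [-0.5, 0.4, -3.4]
opening: 0.0157
finger_force: 50.0
[-0.45033079  0.11140335 -3.28901238] [ 0.01279506  0.00364132 -0.01306137]
w 0.77 [152.2, 40.9, 261.1, 379.1] [ 0.5589 -0.2443  3.6351  0.7259]
s 0.6 [191.5, 123.7, 80.2, 37.1] [ 0.5594 -0.2409  1.8556  0.8549]
```

View pics/w6.png

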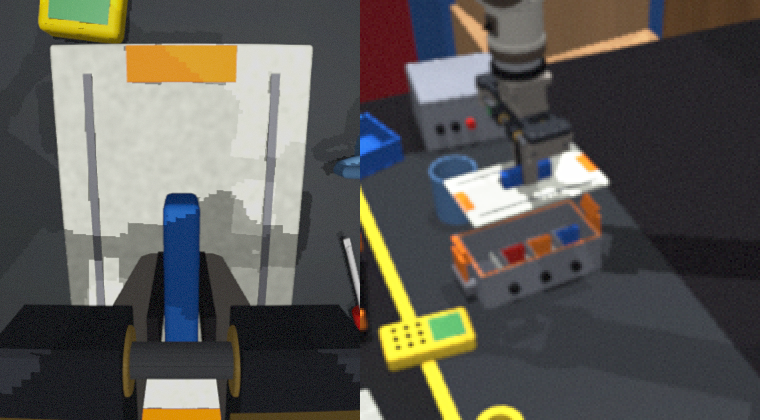

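```bash
python3 -m inch '[{"offset":[1,-4,-20],"dr":[0,0,0],"claw":5},{"offset":[0,0,-20],"dr":[0,0,0],"claw":5},{"offset":[0,0,-15],"dr":[0,0,0],"claw":5},{"offset":[0,0,-10],"dr":[0,0,0],"claw":5},{"offset":[0,0,-5],"dr":[0,0,0],"claw":5},{"offset":[0,0,0],"dr":[0,0,0],"claw":5},{"offset":[0,0,0],"dr":[0,0,0],"claw":5}]'
python3 - <<'E'
from h import *
S=read_camera("scene"); s=sense(); print(s["wrist_force"].round(1),s["moment"].round(2))
z=s["tcp_pos"][2]-.207
r=outline_of(S,"lid")
if r: print(r[0]["p"],fit([(S,r[0]["region"])],LID,(.561,-.247,.06),z=z,s=2))
cv2.imwrite("pics/s7.png",cv2.resize(S["image"][110:210,160:300],(700,500),interpolation=cv2.INTER_CUBIC))
E
```

```text
time_s: 29.53
tcp_pos: [0.5611, -0.2485, 0.3024]
tcp_rot: [[0.998, 0.06, 0.001], [0.06, -0.998, -0.001], [0.001, 0.001, -1.0]]
wrist_force: [-0.4, -0.1, -2.0]
opening: 0.0156
finger_force: 50.0
[ 0.4 -0.6 -3.7] [-0.03 -0.03 -0.01]
0.94 [ 0.5654 -0.246   2.7837  0.7982]
```

View pics/s7.png

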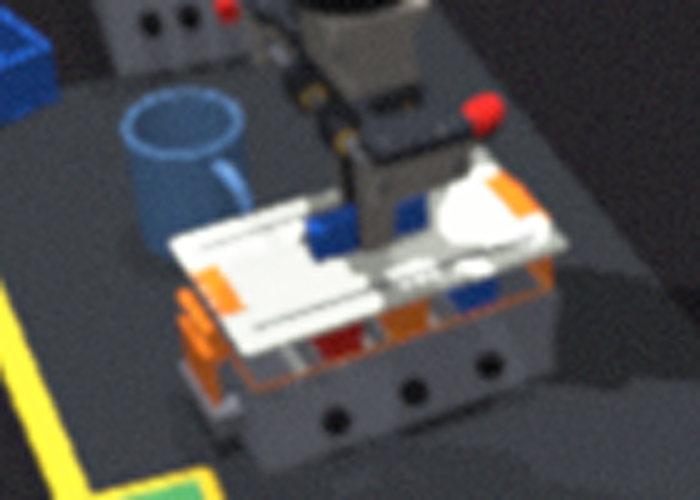

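The lid hovers over the box between the catches, aligned with it. I lower it slowly and watch the force.

```bash
python3 -m inch '[{"offset":[0,0,-4],"dr":[0,0,0],"claw":5},{"offset":[0,0,-4],"dr":[0,0,0],"claw":5},{"offset":[0,0,-3],"dr":[0,0,0],"claw":5},{"offset":[0,0,-2],"dr":[0,0,0],"claw":5},{"offset":[0,0,0],"dr":[0,0,0],"claw":5}]'
python3 -m inch '[{"offset":[0,0,-2],"dr":[0,0,0],"claw":5},{"offset":[0,0,-2],"dr":[0,0,0],"claw":5},{"offset":[0,0,0],"dr":[0,0,0],"claw":5}]'
python3 -m inch '[{"offset":[0,0,-2],"dr":[0,0,0],"claw":5},{"offset":[0,0,-2],"dr":[0,0,0],"claw":5},{"offset":[0,0,0],"dr":[0,0,0],"claw":5}]'
```

```text
time_s: 30.05
tcp_pos: [0.561, -0.2486, 0.2887]
tcp_rot: [[0.998, 0.06, 0.001], [0.06, -0.998, -0.0], [0.001, 0.0, -1.0]]
wrist_force: [2.2, -0.2, -1.5]
opening: 0.0157
finger_force: 50.0
time_s: 30.3
tcp_pos: [0.561, -0.2486, 0.2849]
tcp_rot: [[0.998, 0.06, 0.001], [0.06, -0.998, -0.001], [0.001, 0.001, -1.0]]
wrist_force: [2.4, 0.2, -0.0]
opening: 0.0155
finger_force: 50.0
time_s: 30.55
tcp_pos: [0.561, -0.2488, 0.2812]
tcp_rot: [[0.998, 0.06, 0.001], [0.06, -0.998, -0.001], [0.001, 0.001, -1.0]]
wrist_force: [0.7, -0.1, 4.1]
opening: 0.0155
finger_force: 50.0
```

```bash
python3 -m inch '[{"offset":[0,0,-2],"dr":[0,0,0],"claw":5},{"offset":[0,0,-2],"dr":[0,0,0],"claw":5},{"offset":[0,0,-1],"dr":[0,0,0],"claw":5}]'
python3 -m inch '[{"offset":[0,0,-2],"dr":[0,0,0],"claw":5},{"offset":[0,0,-2],"dr":[0,0,0],"claw":5},{"offset":[0,0,-1],"dr":[0,0,0],"claw":5},{"offset":[0,0,0],"dr":[0,0,0],"claw":5}]'
python3 -m inch '[{"offset":[0,0,-1.5],"dr":[0,0,0],"claw":5},{"offset":[0,0,-1],"dr":[0,0,0],"claw":5},{"offset":[0,0,0],"dr":[0,0,0],"claw":5},{"offset":[0,0,0],"dr":[0,0,0],"claw":5}]'
```

```text
time_s: 30.8
tcp_pos: [0.5609, -0.2487, 0.2759]
tcp_rot: [[0.998, 0.06, 0.001], [0.06, -0.998, -0.001], [0.001, 0.001, -1.0]]
wrist_force: [1.9, -0.6, 1.7]
opening: 0.0155
finger_force: 50.0
time_s: 31.13
tcp_pos: [0.5605, -0.2482, 0.2695]
tcp_rot: [[0.998, 0.06, -0.001], [0.06, -0.998, 0.001], [-0.001, -0.001, -1.0]]
wrist_force: [3.2, -0.2, -4.6]
opening: 0.0155
finger_force: 50.0
time_s: 31.47
tcp_pos: [0.5607, -0.2482, 0.2692]
tcp_rot: [[0.998, 0.06, -0.001], [0.06, -0.998, 0.001], [-0.001, -0.001, -1.0]]
wrist_force: [-1.7, 5.1, 7.1]
opening: 0.0154
finger_force: 50.0
```

```bash
python3 -m inch '[{"offset":[0,0,-2],"dr":[0,0,0],"claw":5},{"offset":[0,0,-1],"dr":[0,0,0],"claw":5},{"offset":[0,0,0],"dr":[0,0,0],"claw":5}]'
python3 -m inch '[{"offset":[0,0,3],"dr":[0,0,0],"claw":5},{"offset":[0,0,2],"dr":[0,0,0],"claw":40},{"offset":[0,0,0],"dr":[0,0,0],"claw":60},{"offset":[0,0,0],"dr":[0,0,0],"claw":60},{"offset":[0,0,0],"dr":[0,0,0],"claw":60},{"offset":[0,0,0],"dr":[0,0,0],"claw":60},{"offset":[0,0,30],"dr":[0,0,0],"claw":60},{"offset":[0,0,40],"dr":[0,0,0],"claw":60},{"offset":[0,0,40],"dr":[0,0,0],"claw":60}]'
python3 -m inch '[{"offset":[-3,38,10],"dr":[0,0,4],"claw":60},{"offset":[-3,38,0],"dr":[0,0,4],"claw":60},{"offset":[-3,38,0],"dr":[0,0,4],"claw":60},{"offset":[-3,38,0],"dr":[0,0,4],"claw":60},{"offset":[-3,38,0],"dr":[0,0,4],"claw":60},{"offset":[-3,38,0],"dr":[0,0,4],"claw":60},{"offset":[-3,38,0],"dr":[0,0,4],"claw":60},{"offset":[-3,38,0],"dr":[0,0,4],"claw":60}]'
python3 -m inch '[{"offset":[-3,38,0],"dr":[0,0,4],"claw":60},{"offset":[-3,38,0],"dr":[0,0,4],"claw":60},{"offset":[-3,38,0],"dr":[0,0,4],"claw":60},{"offset":[-3,38,0],"dr":[0,0,4],"claw":60},{"offset":[-3,38,0],"dr":[0,0,4],"claw":60},{"offset":[-3,38,0],"dr":[0,0,4],"claw":60},{"offset":[-3,38,0],"dr":[0,0,4],"claw":60},{"offset":[-3,38,0],"dr":[0,0,3],"claw":60},{"offset":[0,38,0],"dr":[0,0,0],"claw":60},{"offset":[0,38,0],"dr":[0,0,0],"claw":60}]'
python3 - <<'E'
from h import *
S=read_camera("scene"); T=read_camera("top")
for n,q in(("t",T),("s",S)):
  r=near(q,"lid",(.562,-.248),.05,.07)
  if r is not None:
    print(n,[fit([(q,r)],LID,(.562,-.248,.06),z=z,s=4).tolist() for z in(.062,.074)])
c=np.hstack([cv2.resize(S["image"][130:230,180:290],(440,400),interpolation=cv2.INTER_CUBIC),cv2.resize(T["image"][145:245,310:390],(320,400),interpolation=cv2.INTER_CUBIC)])
cv2.imwrite("pics/c8.png",c)
s=sense(); print(s["tcp_pos"].round(4),np.degrees(np.arctan2(s["tcp_rot"][1,1],s["tcp_rot"][0,1])).round(1),s["joint_positions"].round(1))
E
```

```text
time_s: 31.72
tcp_pos: [0.5609, -0.2482, 0.2692]
tcp_rot: [[0.998, 0.06, -0.002], [0.06, -0.998, 0.001], [-0.002, -0.001, -1.0]]
wrist_force: [-9.5, 8.5, 23.7]
opening: 0.0159
finger_force: 50.0
time_s: 32.47
tcp_pos: [0.5602, -0.2483, 0.3798]
tcp_rot: [[0.998, 0.06, -0.003], [0.06, -0.998, 0.002], [-0.003, -0.002, -1.0]]
wrist_force: [1.3, -0.6, -0.4]
opening: 0.0597
finger_force: 0.0
time_s: 33.13
tcp_pos: [0.5362, 0.0572, 0.39]
tcp_rot: [[0.813, 0.582, -0.0], [0.582, -0.813, -0.0], [-0.0, -0.0, -1.0]]
wrist_force: [1.4, 0.1, 0.1]
opening: 0.06
finger_force: 0.0
time_s: 33.97
tcp_pos: [0.5122, 0.4373, 0.3898]
tcp_rot: [[0.399, 0.917, -0.0], [0.917, -0.399, -0.001], [-0.001, -0.0, -1.0]]
wrist_force: [0.5, -0.5, 0.2]
opening: 0.0601
finger_force: 0.0
t [[0.5615, -0.2457, 3.0106, 0.9645], [0.5592, -0.244, 3.1603, 0.9512]]
s [[0.5597, -0.248, 3.7692, 0.937], [0.5649, -0.2341, 3.5415, 0.9133]]
[0.5125 0.4362 0.3893] -23.5 [30.1 24.1 75.  -0.  81.  53.6]
```

View pics/c8.png

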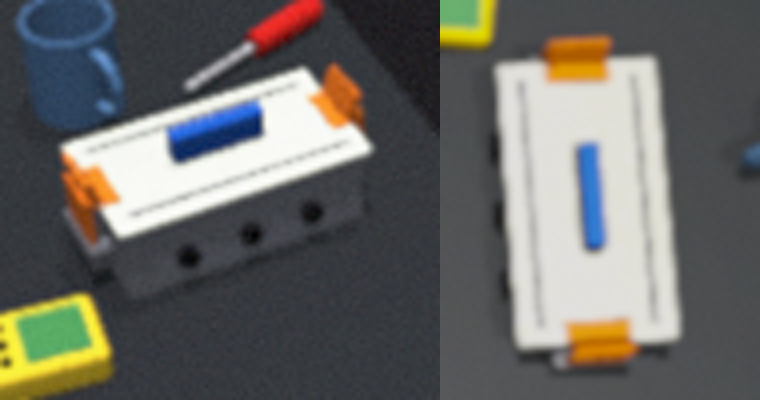

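The lid sits level under both catches in both views. Now I turn the isolator back on.

```bash
python3 -m inch '[{"offset":[1,3.5,-30],"dr":[0,0,0],"claw":60},{"offset":[0,0,-30],"dr":[0,0,0],"claw":60},{"offset":[0,0,-30],"dr":[0,0,0],"claw":60},{"offset":[0,0,-18],"dr":[0,0,0],"claw":60},{"offset":[0,0,-11],"dr":[0,0,0],"claw":60},{"offset":[0,0,0],"dr":[0,0,0],"claw":60}]'
python3 -m inch '[{"offset":[0,0,0],"dr":[0,0,0],"claw":5},{"offset":[0,0,0],"dr":[0,0,0],"claw":5},{"offset":[0,0,0],"dr":[0,0,0],"claw":5},{"offset":[0,0,0],"dr":[0,0,0],"claw":5},{"offset":[0,0,0],"dr":[0,0,0],"claw":5},{"offset":[0,0,0],"dr":[0,0,0],"claw":5},{"offset":[0,0,0],"dr":[0,0,0],"claw":5},{"offset":[0,0,0],"dr":[0,0,0],"claw":5}]' 25
python3 -m inch '[{"offset":[0,0,0],"dr":[0,0,-6.5],"claw":5},{"offset":[0,0,0],"dr":[0,0,-6.5],"claw":5},{"offset":[0,0,0],"dr":[0,0,-6.5],"claw":5},{"offset":[0,0,0],"dr":[0,0,-6.5],"claw":5},{"offset":[0,0,0],"dr":[0,0,-6.5],"claw":5},{"offset":[0,0,0],"dr":[0,0,-6.5],"claw":5},{"offset":[0,0,0],"dr":[0,0,-6.5],"claw":5}]'
python3 -m inch '[{"offset":[0,0,0],"dr":[0,0,-6.5],"claw":5},{"offset":[0,0,0],"dr":[0,0,-6.5],"claw":5},{"offset":[0,0,0],"dr":[0,0,-6.5],"claw":5},{"offset":[0,0,0],"dr":[0,0,-6.5],"claw":5},{"offset":[0,0,0],"dr":[0,0,-6.5],"claw":5},{"offset":[0,0,0],"dr":[0,0,-6.5],"claw":5},{"offset":[0,0,0],"dr":[0,0,-6],"claw":5},{"offset":[0,0,0],"dr":[0,0,0],"claw":5}]'
```

```text
time_s: 34.67
tcp_pos: [0.5133, 0.4372, 0.2682]
tcp_rot: [[0.401, 0.916, -0.005], [0.916, -0.401, -0.003], [-0.005, -0.003, -1.0]]
wrist_force: [0.1, 0.1, 0.5]
opening: 0.0605
finger_force: 0.0
time_s: 35.33
tcp_pos: [0.5131, 0.4395, 0.2716]
tcp_rot: [[0.4, 0.917, -0.002], [0.917, -0.4, 0.001], [0.0, -0.002, -1.0]]
wrist_force: [-4.6, 1.9, 3.7]
opening: 0.0139
finger_force: 25.0
time_s: 35.92
tcp_pos: [0.5128, 0.4398, 0.2716]
tcp_rot: [[0.936, 0.353, -0.002], [0.353, -0.936, 0.001], [-0.002, -0.002, -1.0]]
wrist_force: [-5.0, 2.4, 4.0]
opening: 0.0139
finger_force: 25.0
time_s: 36.58
tcp_pos: [0.5127, 0.4402, 0.2715]
tcp_rot: [[0.912, -0.41, -0.002], [-0.41, -0.912, 0.002], [-0.003, -0.001, -1.0]]
wrist_force: [-5.2, 4.0, 3.1]
opening: 0.0141
finger_force: 25.0
```

```bash
python3 -m inch '[{"offset":[0,0,0],"dr":[0,0,0],"claw":60},{"offset":[0,0,0],"dr":[0,0,0],"claw":60},{"offset":[0,0,0],"dr":[0,0,0],"claw":60},{"offset":[0,0,0],"dr":[0,0,0],"claw":60},{"offset":[0,0,30],"dr":[0,0,0],"claw":60},{"offset":[0,0,30],"dr":[0,0,0],"claw":60},{"offset":[0,0,30],"dr":[0,0,0],"claw":60},{"offset":[0,0,0],"dr":[0,0,0],"claw":60},{"offset":[0,0,0],"dr":[0,0,0],"claw":60},{"offset":[0,0,0],"dr":[0,0,0],"claw":60}]'
python3 - <<'E'
from h import *
p=read_camera("wrist"); S=read_camera("scene")
r=near(S,"lid",(.562,-.248),.05,.07)
if r is not None: print(fit([(S,r)],LID,(.562,-.248,.06),z=.062))
cv2.imwrite("pics/w9.png",np.hstack([p["image"][100:400,130:430],cv2.resize(S["image"][130:230,180:290],(330,300))]))
r=near(p,"isolator",(.513,.44),.06,.09)
if r is not None: print("bar",fit([(p,r)],[blk(14,76,77,107),np.array([[26*np.cos(a),26*np.sin(a),z] for a in np.arange(0,6.3,.4) for z in(70,77)])/1000],(.514,.44)))
r=near(p,"isolator_base",(.513,.44),.06,.06)
E
```

```text
time_s: 37.42
tcp_pos: [0.5137, 0.4387, 0.3604]
tcp_rot: [[0.913, -0.408, -0.001], [-0.408, -0.913, -0.001], [-0.0, 0.001, -1.0]]
wrist_force: [-0.9, 0.4, 0.2]
opening: 0.06
finger_force: 0.0
[ 0.561  -0.2468  1.7093  0.9471]
bar [ 0.5126  0.4389 66.1095  0.9671]
```

View pics/w9.png

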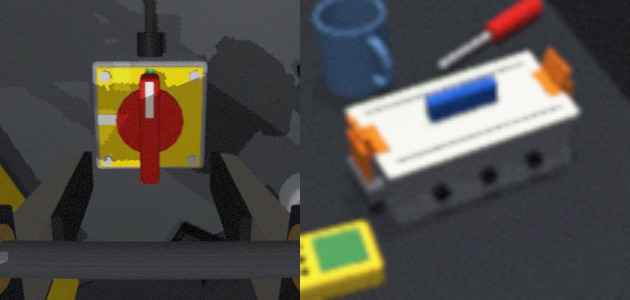

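The handle is on, with its stripe at the green mark (150,90), the lid is latched and the robot is clear of everything.

```bash
python3 -c "
from plant import *
print(hand_in())"
```

```text
the job is handed in; nothing more can be done
None
```

Job handed in (the interface returned no verdict): I turned the isolator off, stood the red, orange and blue modules in separate bays (no green one was found on the bench), latched the lid level under both catches, then turned the isolator back on.

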